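Check-weigh the moisture balance and hold its hood at the balance point

ROBOT

A 7-joint arm with a two-finger parallel gripper is mounted at the origin on the work surface. World frame = base frame: x ahead of the robot, y to its left, z up, the work surface at z = 0. Lengths are in m, angles in rad, forces in N, time in s.
With the tool pointing down it reaches from about 0.4 to 0.85 m from the base axis. Payload 4.5 kg.
Tool frame: the origin (TCP) lies at the very end of the fingers, on their centre line; the grasp point (between the pads) lies 19 mm behind it; y points along the fingers, x is the direction in which the jaws open and shut, and the axes are right-handed (so a half turn about y gives the same grasp; the last joint's range is limited). The gripper opens to 85 mm and grips with 20 to 120 N. Pads are 22 mm wide; open, the fingers measure 114 mm over their backs; the gripper's body (76 mm by 85 mm) begins 54 mm behind the grasp point. The pads swing forward as they close: fully open they stand 13 mm farther back than shut.
Start: joints at [-1.297, 0.689, -0.195, 1.565, 0.157, 0.902, -0.215], TCP at [0.148, 0.607, 0.231] pointing down, gripper open.
Joint ranges: [-3.01, 3.01], [-0.46, 2.08], [-1.47, 1.51], [0.13, 2.56], [-1, 4.14], [0.04, 2.09], [-2.66, 2.66]. Speed limits (rad/s): [2.57, 2.57, 3.14, 3.14, 3.14, 3.14, 3.14].

INTERFACE

Orientations are given as a unit quaternion [x, y, z, w].
In Python, from rig import monitor, snapshot, workorder, spot_in, spot_point gives the robot as it stands. The module is installed in compiled form; this text tells all that it offers.
- The arm moves only by the shell command python3 -m handwheel 'ROWS' [FORCE]. ROWS is a JSON object of lists of equal length, an entry for each row: "linear": the shift along the tool's x, y, z in units of 30 mm (1.0 is 30 mm), a list of three; "yaw": the turn about the tool's y in units of 5 degrees (1.0 is 5 degrees); "grip": the finger opening in mm, from 0 to 85.4. In form: {"linear": [[x, y, z], ...], "yaw": [yaw, ...], "grip": [grip, ...]}. A call has exactly 10 rows; each row is the pose to reach, as a shift and turn from the pose measured when the call began, along the tool's axes at that moment; what a row does not reach only later rows make up. A row lasts 1/12 s, in which the tool goes at most 41.7 mm and 7.16 degrees, less where a joint would pass 70% of its speed; a pose out of reach is approached as far as the arm can. A call with a gripper value outside its range is refused whole. The fingers move at their own pace and stop on an object; FORCE is the grip in N (left out, the last holds). Time passes only in rows, so rows that repeat a pose let the fingers close, or fill a call up. It gives the time, the measured TCP pose, the force and the opening at its end, in the units of the state.
- monitor.read_state(): the state, without advancing time (a new reading comes with each control period).
- snapshot(name): name is "scene" or "side" or "wrist"; returns a dict with "pixels" (384x512x3 uint8, red, green, blue), "z_map" (384x512 float32, m along the optical axis (not along the pixel's ray), 0 where there is no reading), "fx", "fy", "cx", "cy" (pixels), "R" (3x3) and "t" (3): a world point X has camera coordinates R X + t. Camera axes: x right, y down, z forward; pixel columns grow to the right and rows downward; lengths in m; the calibration is good to about 2 mm. A picture is of the moment at which its call begins.
- workorder.sign_off(): hands the job in, once; it reports no verdict.
Trained networks look in a picture, given as the dict that the camera call returned (one of the last four; its "shot" number tells which), for a name from the list of things; names that differ only in an ending like _2 or _b are one class to them, and where a whole thing is asked for, a point or a joint stands for the part that bears it (a point fixed in the world has none). Each returns a list of dicts, best first, with "p" (0 to 1); they miss things now and then, are a little off and sometimes report something else, mostly with a low value. They report only what shows in the picture. A call takes as long as a camera call. They do not tell look-alikes from the thing itself.
- spot_in(picture, query): "position" ([x, y, z] in m, in the coordinates of the camera as it stood for that picture, good to about 4 mm: the middle of the surface that is visible of it).
- spot_point(picture, query): "position" ([x, y, z] in m, in the coordinates of the camera as it stood for that picture, good to about 4 mm: a listed point, or the origin of a listed thing).
The state is a dict: "time_s": time; "qpos": joint angles; "joint_vel": joint speeds; "joint_torque": joint torques, N m; "ee_pos": TCP position; "eef_rot": TCP orientation; "contact_force": force on the tool from outside, world axes, zero at the start; "torque": the same for the moment, N m; "finger_gap": finger opening in m.
Only numpy, scipy, OpenCV 4.12 (cv2) and the standard library are available. Lean on these libraries where they do the work, as an engineer would, in place of code of your own. Each camera call takes 0.05 s, during which the arm holds its last target. There are 200 camera calls.

TASK

Check the moisture balance with the 200 g weight, the largest of the three on the tile: lift the sprung hood by its handle past its balance point so that it stays fully open by itself, let go, and set the weight gently and upright on the centre of the pan. Then draw the hood back down by its handle to just below its balance point, where it would fall shut if let go, and finish while still holding it there, to keep draughts off the pan while the reading settles. Never let the hood come down shut over the weight, as that starts the heater, and leave the other weights, the bottles and the mug where they stand.

Things in the scene. Friction and masses are not known exactly. Their poses are not given: they have to be found in the camera images.
- analyser: moisture balance (fixed): white bench instrument, base 300 mm deep (x) x 210 mm wide (y), grey deck 75 mm above the bench, display and keys on the panel at its front. Origin at the centre of its underside; its front (panel, hood handle) faces its own -x, the hood's hinge is at its rear (+x); z up
- hood_angle (a joint): angle of the hood: 0 = shut on the deck, 1.7 rad = fully open against its stop. A hinge spring carries part of its weight: the balance point is at about 0.95 rad (0.91 to 0.99). Below it the hood falls shut, above it the spring carries it to 1.7 and keeps it there. Handle forces are under 4 N. Just below the balance point means 0.62 to 0.89 rad (36 to 51 degrees above shut)
- hood: the grey hood with its handle: a box open below, 205 mm long (x) x 200 mm wide x 73 mm deep, about 0.9 kg, hinged along its rear edge. Origin on the hinge axis, at the middle of its width; its -x points from the hinge to the handle, its z up when shut
- hood_handle (a point): centre of the handle bar on the hood's front: round steel, 10 mm thick, level along the analyser's y at every hood angle, 100 mm free between its two end stays, its axis 35 mm in front of the hood's front face. When shut it is 240 mm in front of and 30 mm above the hinge axis (125 mm above the bench); it moves with the hood
- hood_hinge (a point): point on the hinge axis at the middle of the hood's width, 95 mm above the bench, 115 mm behind the analyser's origin; the axis runs along the analyser's y. From it, at hood angle a, the handle lies 240 cos(a) - 30 sin(a) mm toward the analyser's -x and 240 sin(a) + 30 cos(a) mm up
- pan_top (a point): centre of the upper face of the round flat steel weighing pan, 90 mm across, 4 mm thick, 90 mm above the bench when empty, 110 mm in front of the hinge axis; under the hood when it is shut, open all round when the hood is up
- pan (a joint): how far the pan has sunk on its spring, in m: 0 empty, 3.9 mm under 200 g (500 N/m); at 12 mm (6 N) it strikes its stop, which overloads the balance: stay under 11 mm
- weight_200: the 200 g check weight: plain steel cylinder 30 mm across and 34 mm high with a knob on top (17 mm across), 45 mm high in all; the widest and tallest of the three. Origin at the centre of its underside, z up
- weight_100: 100 g check weight of the same shape, 24 mm across, 36 mm high in all; stays where it is. Origin at the centre of its underside
- weight_50: 50 g check weight of the same shape, 19 mm across, 28 mm high in all; stays where it is. Origin at the centre of its underside
- weight_tile: fixed white ceramic tile, 180 x 70 x 6 mm, on which the three weights stand in a row along its x axis, 56 mm from centre to centre, in any order. Origin at the centre of its underside
- bottle_a: square plastic sample bottle, 62 x 62 mm, translucent, with a blue cap, 116 mm high; bystander. Origin at the centre of its underside
- bottle_b: square plastic sample bottle, 62 x 62 mm, white, without a cap, 110 mm high; bystander. Origin at the centre of its underside
- bottle_c: square plastic sample bottle, 62 x 62 mm, translucent, with a blue cap, 116 mm high; bystander. Origin at the centre of its underside
- mug: white enamel mug with one handle, 86 mm across, 85 mm high; bystander. Origin at the centre of its underside
There are look-alikes about, which are no part of the job. Leave any purple look-alike of the weight_200 alone.

How it is judged:
On the way, in this order (a step that is already met when the one before it is completed fails the run):
1. the hood stays fully open by itself, nothing touching it (value of joint hood_angle above 1.55 rad and contact force between anything else and hood below 0.05 N), for 0.3 s.
2. the 200 g weight stands upright and released on the centre of the pan, the hood still open (horizontal distance between weight_200 and pan_top below 0.015 m and angle between weight_200's own z axis and vertical below 0.1 rad and value of joint pan between 0.003 and 0.0052 m and z of weight_200 in the frame of pan_top below 0.004 m and contact force between each of the fingers, the arm and weight_200 below 0.05 N and linear speed of weight_200 below 0.02 m/s and value of joint hood_angle above 1.4 rad), for 0.2 s.
At the end, for the whole second after the job is handed in: The fingers hold the hood still (under 0.08 rad/s) at 0.62 to 0.89 rad, just below its balance point, clear of the weight. The 200 g weight stands upright (0.1 rad) and untouched on the pan, within 15 mm of its centre, the pan 3 to 5.2 mm down (horizontal distance between weight_200 and pan_top below 0.015 m and angle between weight_200's own z axis and vertical below 0.1 rad and value of joint pan between 0.003 and 0.0052 m and z of weight_200 in the frame of pan_top below 0.004 m and contact force between each of the fingers, the arm, hood and weight_200 below 0.05 N and linear speed of weight_200 below 0.02 m/s and value of joint hood_angle between 0.62 and 0.89 rad and velocity of joint hood_angle between -0.08 and 0.08 rad/s and contact force between the fingers and hood above 0.15 N); the arm keeps its last pose, push and grip.
It fails at once if the hood came down shut over the weight (horizontal distance between weight_200 and pan_top below 0.045 m and z of weight_200 in the frame of pan_top below 0.03 m and value of joint hood_angle below 0.4 rad).
It fails at once if the pan was struck or pressed down to its stop (value of joint pan above 0.011 m).
It fails at once if another weight, a bottle or the mug was moved (over 30 mm) (distance of any of weight_100, weight_50, bottle_a, bottle_b, bottle_c, mug from where it was at the start of the episode above 0.03 m).
It also fails if it takes over 72 s, if anything falls off the work surface, if the arm or the gripper's body presses on something with over 40 N, if the wrist force passes 120 N, or if a joint passes its speed limit or range.

## Working session

There is one attempt and no reset: what is moved stays moved. The work goes in short steps, Python scripts to look and compute and a shell command to move; the robot and the scene stay as the last step left them, time stands still between calls to the robot, and variables do not carry over. Pictures are saved under pics/ and viewed, about 8 in all and at most 12, crops included, and the job is handed in when it is done.

```bash
mkdir -p pics; cat > h.py <<'E'
import numpy as np, cv2
from rig import monitor, snapshot, workorder, spot_in, spot_point
from scipy.spatial.transform import Rotation as Ro
def save(s,n): cv2.imwrite('pics/'+n+'.png', s['pixels'][:,:,::-1])
def w(s,p): return np.array(s['R']).T@(np.array(p)-np.array(s['t']))
def cloud(s):
    z=s['z_map']; v,u=np.mgrid[:z.shape[0],:z.shape[1]]
    P=np.stack([(u-s['cx'])/s['fx']*z,(v-s['cy'])/s['fy']*z,z],-1)
    P=(P-np.array(s['t']))@np.array(s['R']); P[z==0]=np.nan; return P
def st():
    s=monitor.read_state(); print('t',s['time_s'],'p',np.round(s['ee_pos'],4),'gap',round(s['finger_gap'],4),'F',np.round(s['contact_force'],2)); M=Ro.from_quat(s['eef_rot']).as_matrix(); print(np.round(M,3)); return np.array(s['ee_pos']),M,s
def rel(target):
    "rows units along tool axes to world target"
    s=monitor.read_state(); M=Ro.from_quat(s['eef_rot']).as_matrix(); return M.T@(np.array(target)-s['ee_pos'])/.03
E
python3 - <<'E'
from h import *
st()
P=[]
for n in ['scene','side']:
    s=snapshot(n); P.append(s['pixels'])
    for q in ['hood_handle','hood_hinge','pan_top','weight_200','weight_100','weight_50','weight_tile','analyser','bottle_a','mug']:
        print(n,q,[(round(d['p'],2),np.round(w(s,d['position']),3).tolist()) for d in spot_point(s,q)[:4]])
    save(s,n)
E
```

```text
t 0.0 p [0.1483 0.6065 0.2305] gap 0.0854 F [ 0.49 -0.64  0.22]
[[ 0.237 -0.    -0.971]
 [ 0.971 -0.002  0.237]
 [-0.002 -1.    -0.   ]]
scene hood_handle [(0.62, [0.453, 0.115, 0.123])]
scene hood_hinge [(0.97, [0.562, -0.099, 0.094])]
scene pan_top [(0.24, [0.505, 0.004, 0.001])]
scene weight_200 [(0.6, [0.472, 0.244, 0.003]), (0.52, [0.423, 0.33, 0.002]), (0.45, [0.48, 0.432, 0.001]), (0.44, [0.486, 0.326, 0.009])]
scene weight_100 [(0.6, [0.472, 0.244, 0.003]), (0.52, [0.423, 0.33, 0.002]), (0.45, [0.48, 0.432, 0.001]), (0.44, [0.486, 0.326, 0.009])]
scene weight_50 [(0.6, [0.472, 0.244, 0.003]), (0.52, [0.423, 0.33, 0.002]), (0.45, [0.48, 0.432, 0.001]), (0.44, [0.486, 0.326, 0.009])]
scene weight_tile [(0.98, [0.483, 0.326, -0.003]), (0.62, [0.622, -0.493, 0.004]), (0.27, [0.74, 0.297, -0.001])]
scene analyser [(0.65, [0.505, 0.003, -0.001])]
scene bottle_a [(0.76, [0.323, 0.403, -0.005]), (0.72, [0.739, 0.298, -0.003]), (0.6, [0.622, -0.489, 0.001])]
scene mug [(0.9, [0.79, 0.067, -0.001])]
side hood_handle [(0.91, [0.455, 0.117, 0.125]), (0.71, [0.43, 0.324, 0.008])]
side hood_hinge [(0.55, [0.509, 0.005, 0.004])]
side pan_top []
side weight_200 [(0.6, [0.485, 0.324, 0.003]), (0.58, [0.428, 0.326, 0.007]), (0.56, [0.48, 0.43, -0.008]), (0.52, [0.468, 0.241, 0.005])]
side weight_100 [(0.6, [0.485, 0.324, 0.003]), (0.58, [0.428, 0.326, 0.007]), (0.56, [0.48, 0.43, -0.008]), (0.52, [0.468, 0.241, 0.005])]
side weight_50 [(0.6, [0.485, 0.324, 0.003]), (0.58, [0.428, 0.326, 0.007]), (0.56, [0.48, 0.43, -0.008]), (0.52, [0.468, 0.241, 0.005])]
side weight_tile [(0.95, [0.482, 0.328, -0.005])]
side analyser [(0.57, [0.511, 0.006, 0.002])]
side bottle_a [(0.87, [0.739, 0.298, -0.002]), (0.68, [0.322, 0.403, 0.0]), (0.67, [0.624, -0.487, -0.006])]
side mug [(0.96, [0.796, 0.069, -0.005]), (0.32, [0.486, 0.327, 0.007])]
```

```bash
ls pics
```

```text
scene.png
side.png
```

View pics/scene.png

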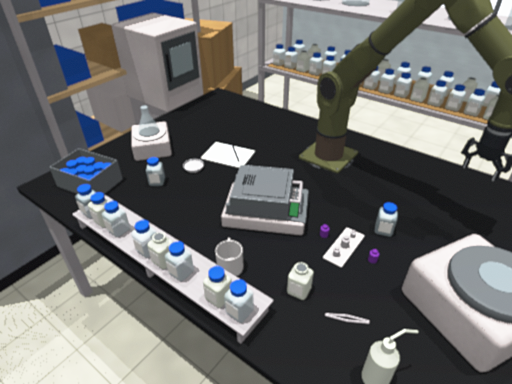

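View pics/side.png

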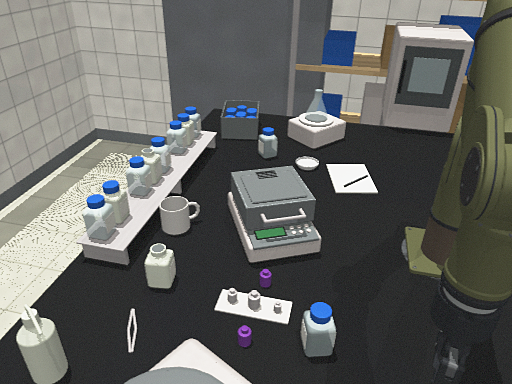

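The hood is shut, with its handle facing about (-0.45, 0.89). Three weights stand on the tile, at side pixels (231,296), (253,299) and (277,307), and two purple look-alikes stand off it. Next I'll refine the handle and weights from the depth maps.

```bash
python3 - <<'E'
from h import *
for n in ['side','scene']:
    s=snapshot(n); P=cloud(s); I=s['pixels'].astype(int)
    # weights
    m=(P[...,2]>.012)&(P[...,2]<.08)&(abs(P[...,0]-.48)<.11)&(abs(P[...,1]-.335)<.12)
    k,l,stt,c=cv2.connectedComponentsWithStats(m.astype(np.uint8))
    for i in range(1,k):
        if stt[i,4]<12: continue
        q=P[l==i]; t=q[q[:,2]>np.max(q[:,2])-.008]
        print(n,c[i].round(),stt[i,4],'top',q[:,2].max().round(4),'mid',((q.min(0)+q.max(0))/2).round(4)[:2],'ext',np.ptp(q,axis=0).round(3),'knob',t.mean(0).round(4),I[l==i].mean(0).round())
    # handle: in analyser frame from guess
    h=np.array([.562,-.099]); f=np.array([-.449,.893]); y=np.array([.893,.449])
    d=P[...,:2]-h; X=d@f; Y=d@y; Z=P[...,2]
    b=(X>.222)&(X<.26)&(abs(Y)<.045)&(Z>.112)&(Z<.14)
    if b.sum()>5:
        q=P[b]; print('bar n',b.sum(),q.mean(0).round(4),'Zmax',q[:,2].max().round(4),'X',np.percentile(X[b],[5,50,95]).round(4)); vx,vy,_,_=cv2.fitLine(q[:,:2].astype(np.float32),2,0,.01,.01).ravel(); print('dir',vx,vy)
    b=(abs(X-.1)<.2)&(abs(Y)<.13)&(Z>.13)&(Z<.17)
    r=cv2.minAreaRect(P[b][:,:2].astype(np.float32)); print('hood top',r,np.median(Z[b]))
    b=(abs(X-.1)<.3)&(abs(Y)<.2)&(Z>.03)&(Z<.25)
    print('analyser',cv2.minAreaRect(P[b][:,:2].astype(np.float32)))
E
```

```text
side [265. 276.] 148 top 0.0466 mid [0.4737 0.2447] ext [0.03  0.026 0.034] knob [0.4731 0.2446 0.0436] [110.  58. 138.]
side [232. 295.] 116 top 0.0434 mid [0.5387 0.3255] ext [0.023 0.024 0.031] knob [0.5387 0.3249 0.0401] [168. 164. 162.]
side [254. 299.] 199 top 0.0535 mid [0.483  0.3293] ext [0.029 0.028 0.041] knob [0.4829 0.3291 0.0501] [164. 160. 159.]
side [277. 306.] 76 top 0.0348 mid [0.4249 0.3315] ext [0.018 0.018 0.023] knob [0.4245 0.3323 0.0301] [174. 171. 168.]
side [244. 334.] 209 top 0.0465 mid [0.4798 0.4337] ext [0.03  0.026 0.034] knob [0.4794 0.4327 0.0435] [114.  61. 143.]
bar n 118 [0.4531 0.1206 0.1263] Zmax 0.1313 X [0.2403 0.2454 0.2489]
dir 0.8794068 0.47607103
hood top ((0.5051053166389465, 0.012859851121902466), (0.20144833624362946, 0.24985501170158386), 28.47716522216797) 0.15516011387558615
analyser ((0.483142614364624, 0.09196430444717407), (0.2600884437561035, 0.4365248382091522), 16.621559143066406)
scene [324. 229.] 79 top 0.0469 mid [0.4766 0.2415] ext [0.029 0.028 0.034] knob [0.4751 0.2409 0.0438] [106.  50. 141.]
scene [352. 233.] 34 top 0.0361 mid [0.4259 0.3287] ext [0.021 0.017 0.024] knob [0.4275 0.3278 0.0321] [193. 188. 190.]
scene [345. 241.] 91 top 0.0542 mid [0.4875 0.3268] ext [0.026 0.028 0.041] knob [0.4842 0.3273 0.0505] [179. 175. 176.]
scene [336. 251.] 60 top 0.0458 mid [0.5432 0.3235] ext [0.02  0.023 0.033] knob [0.5414 0.323  0.0409] [183. 179. 180.]
scene [373. 254.] 89 top 0.0487 mid [0.4828 0.4308] ext [0.031 0.029 0.036] knob [0.4817 0.4296 0.0444] [113.  52. 149.]
bar n 42 [0.4537 0.1172 0.1288] Zmax 0.1357 X [0.2372 0.2418 0.2461]
dir 0.88421607 0.46707803
hood top ((0.5056360363960266, 0.011095330119132996), (0.20852312445640564, 0.24500612914562225), 27.72007179260254) 0.15603855326809118
analyser ((0.49156519770622253, 0.07390083372592926), (0.2590425908565521, 0.4713660180568695), 16.24139976501465)
```

```bash
python3 -m handwheel '{"linear":[[-6.7,0,-6.85],[-13.4,0,-13.7],[-13.4,0,-13.7],[-13.4,0,-13.7],[-13.4,0,-13.7],[-13.4,0,-13.7],[-13.4,0,-13.7],[-13.4,0,-13.7],[-13.4,0,-13.7],[-13.4,0,-13.7]],"yaw":[-1,-2,-3,-4,-5,-6,-7,-8,-8.3,-8.3],"grip":[30,30,30,30,30,30,30,30,30,30]}' 20; python3 - <<'E'
from h import *
p,M,s=st(); print(rel([.4525,.117,.231]), 'ang',np.degrees(np.arctan2(M[1,0],M[0,0])))
E
```

```text
time_s: 2.03
ee_pos: [0.3695, 0.2516, 0.2315]
eef_rot: [0.365, 0.606, -0.605, -0.365]
contact_force: [0.5, -0.8, 0.3]
finger_gap: 0.0301
t 2.0333 p [0.3695 0.2516 0.2315] gap 0.0301 F [ 0.49 -0.84  0.29]
[[-0.467  0.    -0.884]
 [ 0.884  0.001 -0.467]
 [ 0.    -1.    -0.001]]
[-5.26022828  0.01575128 -0.3502335 ] ang 117.84015519131154
```

```bash
python3 -m handwheel '{"linear":[[-5.25,0,-0.35],[-5.25,0,-0.35],[-5.25,0,-0.35],[-5.25,0,-0.35],[-5.25,0,-0.35],[-5.25,0.8,-0.35],[-5.25,1.6,-0.35],[-5.25,1.6,-0.35],[-5.25,1.6,-0.35],[-5.25,1.6,-0.35]],"yaw":[0,0,0,0,0,0,0,0,0,0],"grip":[30,30,30,30,30,30,30,30,30,30]}' 20; python3 - <<'E'
from h import *
p,M,s=st()
s=snapshot('wrist'); save(s,'wrist1'); P=cloud(s); 
b=(P[...,2]>.115)&(P[...,2]<.14)&(np.hypot(P[...,0]-.4525,P[...,1]-.117)<.06)
q=P[b]; print(b.sum())
if b.sum()>20: print(q.mean(0),cv2.fitLine(q[:,:2].astype(np.float32),2,0,.01,.01).ravel(), np.percentile((q[:,:2]-p[:2])@M[:2,0],[5,50,95]))
E
```

```text
time_s: 2.87
ee_pos: [0.4528, 0.118, 0.1843]
eef_rot: [0.365, 0.606, -0.605, -0.365]
contact_force: [-0.2, 0.6, -0.3]
finger_gap: 0.0295
t 2.8667 p [0.4528 0.118  0.1843] gap 0.0295 F [-0.24  0.62 -0.33]
[[-0.468  0.002 -0.884]
 [ 0.884  0.001 -0.468]
 [ 0.    -1.    -0.002]]
2868
[0.45122307 0.10615098 0.12772082] [0.8670416  0.49823582 0.45122308 0.10615098] [-0.0357717  -0.00332394  0.00314789]
```

View pics/wrist1.png

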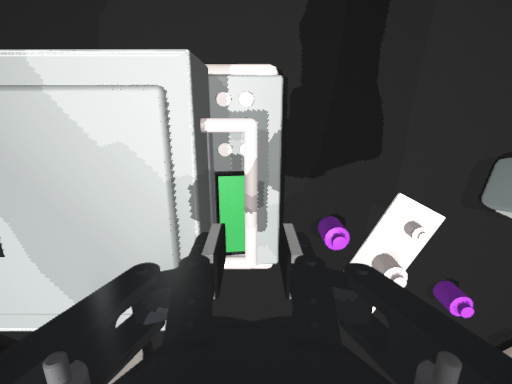

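```bash
python3 - <<'E'
from h import *
p,M,s=st()
s=snapshot('wrist'); P=cloud(s); d=P-p; X=d@M[:,0]; Z=d@M[:,2]
b=(P[...,2]>.113)&(P[...,2]<.14)&(abs(X)<.013)&(abs(Z)<.09)
for z in np.arange(-.08,.08,.01):
    k=b&(abs(Z-z)<.005)
    if k.sum()>5: print(z.round(3),k.sum(),'x',X[k].min().round(4),X[k].max().round(4),'ztop',P[k][:,2].max().round(4), 'Zrange',Z[k].min().round(3),Z[k].max().round(3))
E
```

```text
t 2.9167 p [0.453  0.118  0.1846] gap 0.0303 F [-0.07  0.4  -1.02]
[[-0.468  0.002 -0.884]
 [ 0.884  0.001 -0.468]
 [ 0.    -1.    -0.003]]
-0.05 226 x -0.013 0.004 ztop 0.13 Zrange -0.055 -0.045
-0.04 133 x -0.005 0.004 ztop 0.1308 Zrange -0.045 -0.035
-0.03 140 x -0.0049 0.0039 ztop 0.1299 Zrange -0.035 -0.025
-0.02 139 x -0.0049 0.0039 ztop 0.1299 Zrange -0.025 -0.015
-0.01 149 x -0.0056 0.0038 ztop 0.1301 Zrange -0.015 -0.005
-0.0 160 x -0.0055 0.0038 ztop 0.1302 Zrange -0.005 0.005
0.01 166 x -0.0054 0.0037 ztop 0.1298 Zrange 0.005 0.015
0.02 169 x -0.0054 0.0037 ztop 0.1299 Zrange 0.015 0.025
0.03 173 x -0.0053 0.0036 ztop 0.1299 Zrange 0.025 0.035
0.04 183 x -0.0052 0.0043 ztop 0.1301 Zrange 0.035 0.045
0.05 226 x -0.0128 0.0043 ztop 0.1301 Zrange 0.045 0.055
0.06 304 x -0.0127 0.0042 ztop 0.1305 Zrange 0.055 0.064
```

```bash
python3 -m handwheel '{"linear":[[0,0.8,0],[0,1.6,0],[0,2.2,0],[0,2.55,0],[0,2.55,0],[0,2.55,0],[0,2.55,0],[0,2.55,0],[0,2.55,0],[0,2.55,0]],"yaw":[0,0,0,0,0,0,0,0,0,0],"grip":[30,30,30,30,30,0,0,0,0,0]}' 20; python3 - <<'E'
from h import *
p,M,s=st()
B=np.array([.453,.118])-.0006*M[:2,0]; 
for a in np.arange(0,1.7,.1):
    x=.24*np.cos(a)-.03*np.sin(a)-.24; z=.24*np.sin(a)+.03*np.cos(a)-.03
    print(a.round(2),round(x/.03,2),round(-z/.03,2))
E
```

```text
time_s: 3.8
ee_pos: [0.4544, 0.1178, 0.1087]
eef_rot: [0.366, 0.607, -0.604, -0.364]
contact_force: [2.4, -2.5, 0.3]
finger_gap: 0.0091
t 3.8 p [0.4544 0.1178 0.1087] gap 0.0091 F [ 2.39 -2.46  0.27]
[[-0.467  0.005 -0.884]
 [ 0.884  0.001 -0.467]
 [-0.001 -1.    -0.005]]
0.0 0.0 -0.0
0.1 -0.14 -0.79
0.2 -0.36 -1.57
0.3 -0.65 -2.32
0.4 -1.02 -3.04
0.5 -1.46 -3.71
0.6 -1.96 -4.34
0.7 -2.53 -4.92
0.8 -3.14 -5.44
0.9 -3.81 -5.89
1.0 -4.52 -6.27
1.1 -5.26 -6.58
1.2 -6.03 -6.82
1.3 -6.82 -6.98
1.4 -7.63 -7.05
1.5 -8.43 -7.05
1.6 -9.23 -6.97
```

```bash
python3 -m handwheel '{"linear":[[-0.06,-0.4,0],[-0.14,-0.79,0],[-0.36,-1.57,0],[-0.65,-2.32,0],[-1.02,-3.04,0],[-1.46,-3.71,0],[-1.96,-4.34,0],[-2.24,-4.64,0],[-2.53,-4.92,0],[-2.53,-4.92,0]],"yaw":[0,0,0,0,0,0,0,0,0,0],"grip":[0,0,0,0,0,0,0,0,0,0]}' 20; python3 - <<'E'
from h import *
p,M,s=st()
for a in np.arange(.7,1.71,.1):
    x=.24*np.cos(a)-.03*np.sin(a)-.24; z=.24*np.sin(a)+.03*np.cos(a)-.03
    B=np.array([.4541,.1178])+x*np.array([-.468,.884]); print(a.round(2),rel([*B,.1087+z]).round(2))
E
```

```text
time_s: 4.63
ee_pos: [0.4893, 0.0522, 0.2584]
eef_rot: [0.366, 0.608, -0.603, -0.364]
contact_force: [-2.5, 5.1, 2.8]
finger_gap: 0.0089
t 4.6333 p [0.4893 0.0522 0.2584] gap 0.0089 F [-2.52  5.11  2.76]
[[-0.466  0.007 -0.884]
 [ 0.885  0.005 -0.466]
 [ 0.001 -1.    -0.008]]
0.7 [-0.04  0.07  0.01]
0.8 [-0.66 -0.45  0.01]
0.9 [-1.33 -0.9   0.  ]
1.0 [-2.04 -1.28  0.  ]
1.1 [-2.78 -1.6  -0.  ]
1.2 [-3.55 -1.83 -0.01]
1.3 [-4.34 -1.99 -0.01]
1.4 [-5.14 -2.07 -0.01]
1.5 [-5.95 -2.07 -0.01]
1.6 [-6.75 -1.99 -0.01]
1.7 [-7.54 -1.82 -0.01]
```

```bash
python3 -m handwheel '{"linear":[[-0.66,-0.45,0],[-1.33,-0.9,0],[-2.04,-1.28,0],[-2.78,-1.6,0],[-3.55,-1.83,0],[-4.34,-1.99,0],[-5.14,-2.07,0],[-5.95,-2.07,0],[-6.6,-2.02,0],[-6.75,-1.99,0]],"yaw":[0,0,0,0,0,0,0,0,0,0],"grip":[0,0,0,0,0,0,0,0,0,0]}' 20; python3 - <<'E'
from h import *
p,M,s=st(); print(rel([.5873,-.1339,.3157]))
s=snapshot('side'); save(s,'side2')
E
```

```text
time_s: 5.47
ee_pos: [0.5865, -0.1311, 0.3183]
eef_rot: [0.37, 0.608, -0.601, -0.363]
contact_force: [2.1, -2.7, 6.6]
finger_gap: 0.0091
t 5.4667 p [ 0.5865 -0.1311  0.3183] gap 0.0091 F [ 2.15 -2.69  6.57]
[[-0.462  0.013 -0.887]
 [ 0.887  0.004 -0.462]
 [-0.003 -1.    -0.013]]
[-0.09566778  0.08582468  0.0212209 ]
```

View pics/side2.png

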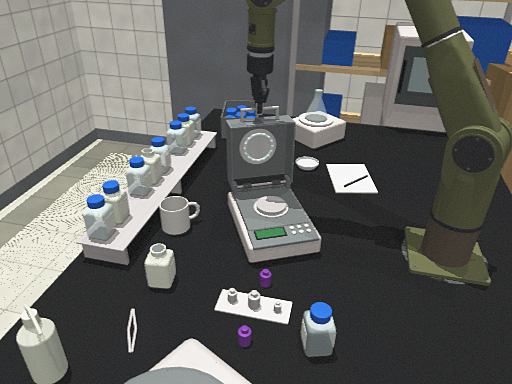

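The hood stands open at about 1.6 rad, and the pan shows at (271,205). Next I'll ease it to the stop, release it and rise.

```bash
python3 -m handwheel '{"linear":[[-0.3,0.1,0],[-0.6,0.12,0],[-0.8,0.15,0],[-0.8,0.15,0],[-0.8,0.15,0],[-0.8,0.15,0],[-0.8,0.15,0],[-0.8,-0.8,0],[-0.8,-1.8,0],[-0.8,-2.8,0]],"yaw":[0,0,0,0,0,0,0,0,0,0],"grip":[0,0,0,45,45,45,45,45,45,45]}' 20; python3 - <<'E'
from h import *
p,M,s=st()
s=snapshot('side'); P=cloud(s)
f=np.array([-.469,.883,0]);h=np.array([.5665,-.0945,0]); l=np.array([.883,.469,0])
d=P-h; X=d@f; Y=d@l; Z=P[...,2]
b=(abs(X-.11)<.055)&(abs(Y)<.055)&(Z>.084)&(Z<.1)
q=P[b]; print('pan',b.sum(),q.mean(0),np.median(q[:,2]),cv2.minEnclosingCircle(q[:,:2].astype(np.float32)), 'pred',h+f*.11)
b=(abs(Y)<.08)&(Z>.27)&(Z<.31)&(abs(X)<.1); print('hood inside/edge X @z',np.percentile(X[b],[2,50,98]))
for qn in ['pan_top','hood_hinge','hood_handle']: print(qn,[(round(e['p'],2),w(s,e['position']).round(3)) for e in spot_point(s,qn)[:2]])
s=snapshot('scene'); 
for qn in ['pan_top','hood_hinge','hood_handle']: print(qn,[(round(e['p'],2),w(s,e['position']).round(3)) for e in spot_point(s,qn)[:2]])
print('weight rel',rel([.4845,.328,p[2]]))
E
```

```text
time_s: 6.35
ee_pos: [0.5957, -0.152, 0.403]
eef_rot: [0.369, 0.608, -0.602, -0.364]
contact_force: [0.2, 0.1, -0.2]
finger_gap: 0.0452
t 6.35 p [ 0.5957 -0.152   0.403 ] gap 0.0452 F [ 0.17  0.05 -0.24]
[[-0.463  0.011 -0.886]
 [ 0.886  0.004 -0.463]
 [-0.002 -1.    -0.011]]
pan 404 [0.51018534 0.00344136 0.0891103 ] 0.08918327656154468 ((0.5124044418334961, 0.00034795774263329804), 0.04759376496076584) pred [0.51491 0.00263 0.     ]
hood inside/edge X @z [-0.07890921 -0.03239394 -0.00862507]
pan_top [(0.74, array([ 0.514, -0.   ,  0.089]))]
hood_hinge [(0.71, array([ 0.562, -0.092,  0.094]))]
hood_handle [(0.74, array([ 0.327,  0.402, -0.003])), (0.69, array([ 0.596, -0.149,  0.327]))]
pan_top [(0.7, array([ 0.512, -0.001,  0.086]))]
hood_hinge [(0.65, array([ 0.563, -0.098,  0.09 ]))]
hood_handle [(0.94, array([ 0.592, -0.154,  0.327])), (0.19, array([ 0.559, -0.098,  0.096]))]
weight rel [15.90360314 -0.04326849 -4.12878638]
```

```bash
python3 -m handwheel '{"linear":[[15.9,0,-4.1],[15.9,0,-4.1],[15.9,0,-4.1],[15.9,0,-4.1],[15.9,0,-4.1],[15.9,0,-4.1],[15.9,0,-4.1],[15.9,0,-4.1],[15.9,0,-4.1],[15.9,0,-4.1]],"yaw":[0,0,1,2,3,4,5,6,6.3,6.3],"grip":[45,45,45,45,45,45,45,45,45,45]}' 20; python3 - <<'E'
from h import *
p,M,s=st(); print(rel([.4845,.328,.13]))
E
```

```text
time_s: 7.58
ee_pos: [0.5, 0.255, 0.4011]
eef_rot: [0.518, 0.485, -0.479, -0.516]
contact_force: [0.3, 0.2, 0.1]
finger_gap: 0.0453
t 7.5833 p [0.5    0.255  0.4011] gap 0.0453 F [0.28 0.21 0.14]
[[ 0.07   0.009 -0.998]
 [ 0.998  0.003  0.07 ]
 [ 0.003 -1.    -0.008]]
[2.36013409 9.03797142 0.76070866]
```

```bash
python3 -m handwheel '{"linear":[[1.2,1,0.4],[2.35,2,0.75],[2.35,3.2,0.75],[2.35,4.5,0.75],[2.35,5.8,0.75],[2.35,7,0.75],[2.35,8.2,0.75],[2.35,9,0.75],[2.35,9,0.75],[2.35,9,0.75]],"yaw":[0,0,0,0,0,0,0,0,0,0],"grip":[45,45,45,45,45,45,45,45,45,45]}' 20; python3 - <<'E'
from h import *
p,M,s=st()
s=snapshot('wrist'); save(s,'wrist3'); P=cloud(s)
print(s['t'], )
m=(P[...,2]>.012)&(P[...,2]<.08)&(abs(P[...,0]-.48)<.1)&(abs(P[...,1]-.335)<.05)
k,l,stt,c=cv2.connectedComponentsWithStats(m.astype(np.uint8))
for i in range(1,k):
    if stt[i,4]<60: continue
    q=P[l==i]; t=q[q[:,2]>q[:,2].max()-.003]; u=q[(abs(q[:,2]-.038)<.004)]
    print(c[i].round(),stt[i,4],'top',q[:,2].max().round(4),'knob',np.round(cv2.minEnclosingCircle(t[:,:2].astype(np.float32))[0],4),t.mean(0).round(4),'all',np.round(np.r_[cv2.minEnclosingCircle(q[:,:2].astype(np.float32))[0],cv2.minEnclosingCircle(q[:,:2].astype(np.float32))[1]],4))
E
```

```text
time_s: 8.42
ee_pos: [0.4839, 0.327, 0.1299]
eef_rot: [0.518, 0.484, -0.481, -0.516]
contact_force: [0.6, 0.1, -0.3]
finger_gap: 0.0451
t 8.4167 p [0.4839 0.327  0.1299] gap 0.0451 F [ 0.64  0.1  -0.27]
[[ 0.069  0.006 -0.998]
 [ 0.998  0.001  0.069]
 [ 0.001 -1.    -0.006]]
[-0.36051186 -0.44982819  0.14996983]
[249. 121.] 372 top 0.035 knob [0.4261 0.3291] [0.425  0.3295 0.0332] all [0.4252 0.3294 0.0094]
[252. 187.] 1023 top 0.0528 knob [0.483  0.3276] [0.4832 0.3277 0.0504] all [0.4831 0.3277 0.0151]
[251. 239.] 612 top 0.0422 knob [0.5411 0.3236] [0.5388 0.3237 0.0406] all [0.5389 0.3237 0.0122]
```

View pics/wrist3.png

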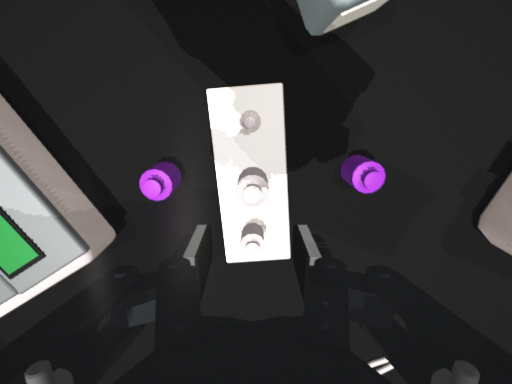

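The middle weight at pixel (252,187) has a radius of 15 mm and a top at 51–53 mm, so it is the 200 g one. The jaws straddle it clear of its neighbours, so I'll descend and grip.

```bash
python3 -m handwheel '{"linear":[[0.02,0.8,0.03],[0.02,1.6,0.03],[0.02,2.4,0.03],[0.02,3.2,0.03],[0.02,3.7,0.03],[0.02,3.9,0.03],[0.02,3.9,0.03],[0.02,3.9,0.03],[0.02,3.9,0.03],[0.02,3.9,0.03]],"yaw":[0,0,0,0,0,0,0,0,0,0],"grip":[45,45,45,45,45,45,25,20,20,20]}' 20; python3 - <<'E'
from h import *
st()
E
```

```text
time_s: 9.3
ee_pos: [0.4859, 0.3297, 0.016]
eef_rot: [0.518, 0.486, -0.478, -0.516]
contact_force: [0.0, 1.1, -2.1]
finger_gap: 0.029
t 9.3 p [0.4859 0.3297 0.016 ] gap 0.029 F [ 0.05  1.11 -2.11]
[[ 0.07   0.01  -0.998]
 [ 0.998  0.005  0.07 ]
 [ 0.005 -1.    -0.01 ]]
```

```bash
python3 -m handwheel '{"linear":[[0,0,0],[0,-0.2,0],[0,-0.6,0],[0,-1.4,0],[0,-2.4,0],[0,-3.4,0],[0,-4.4,0],[0,-5.4,0],[0,-5.8,0],[0,-5.8,0]],"yaw":[0,0,0,0,0,0,0,0,0,0],"grip":[20,20,20,20,20,20,20,20,20,20]}' 25; python3 - <<'E'
from h import *
p,M,s=st()
s=snapshot('side'); P=cloud(s); save(s,'side4')
m=(P[...,2]>.15)&(P[...,2]<.25)&(abs(P[...,0]-.485)<.05)&(abs(P[...,1]-.33)<.05)
f=np.array([-.469,.883,0]); l=np.array([.883,.469,0]); c=np.array([.513,.001,.09])
d=P-c; X=d@f;Y=d@l;b=(np.hypot(X,Y)<.06)&(abs(d[...,2])<.0045)
# pan edges vs deck(75mm): pan is connected disc
k,lab,stt,cc=cv2.connectedComponentsWithStats(b.astype(np.uint8)); i=1+np.argmax(stt[1:,4]); q=P[lab==i]
print('pan',stt[i,4],cv2.fitEllipse(cv2.convexHull(q[:,:2].astype(np.float32))),np.median(q[:,2]))
print(rel([.515,.001,p[2]]))
E
```

```text
time_s: 10.13
ee_pos: [0.4857, 0.3304, 0.1946]
eef_rot: [0.519, 0.489, -0.475, -0.516]
contact_force: [0.6, 0.5, -2.5]
finger_gap: 0.0287
t 10.1333 p [0.4857 0.3304 0.1946] gap 0.0287 F [ 0.61  0.5  -2.5 ]
[[ 0.07   0.017 -0.997]
 [ 0.997  0.01   0.07 ]
 [ 0.011 -1.    -0.016]]
pan 220 ((0.4946484863758087, 0.0036184731870889664), (0.05170430988073349, 0.09894014149904251), 178.9637451171875) 0.08915261721546874
[-10.84687013  -0.14158189  -1.77192993]
```

```bash
python3 -m handwheel '{"linear":[[-0.8,0,-0.3],[-1.8,0,-0.6],[-2.8,0,-1],[-3.8,0,-1.4],[-4.8,0,-1.77],[-5.8,0,-1.77],[-6.6,0,-1.77],[-7.5,0,-1.77],[-7.5,0,-1.77],[-7.5,0,-1.77]],"yaw":[0,0,0,0,0,0,0,0,0,0],"grip":[20,20,20,20,20,20,20,20,20,20]}' 25; python3 - <<'E'
from h import *
p,M,s=st()
s=snapshot('wrist'); P=cloud(s); save(s,'wrist5')
d=P-np.array([.513,.001,.09]);b=(np.hypot(d[...,0],d[...,1])<.06)&(abs(d[...,2])<.006)
k,lab,stt,cc=cv2.connectedComponentsWithStats(b.astype(np.uint8)); i=1+np.argmax(stt[1:,4]); q=P[lab==i]
print('pan',stt[i,4],cc[i],cv2.minEnclosingCircle(q[:,:2].astype(np.float32)),q[:,:3].min(0),q.max(0),np.median(q[:,2]))
m=(abs(P-p)[...,0]<.03)&(abs(P-p)[...,1]<.014)&(abs(P[...,2]-p[2]-.0)<.05); q=P[m]; t=q[q[:,2]>q[:,2].max()-.004] if len(q) else q; print('weight?',m.sum(), q.max(0) if len(q) else 0, t.mean(0)-p if len(q) else 0)
E
```

```text
time_s: 11.02
ee_pos: [0.5209, 0.0984, 0.1899]
eef_rot: [0.519, 0.485, -0.477, -0.517]
contact_force: [0.0, 0.9, -2.4]
finger_gap: 0.029
t 11.0167 p [0.5209 0.0984 0.1899] gap 0.029 F [ 0.01  0.91 -2.41]
[[ 0.074  0.01  -0.997]
 [ 0.997  0.005  0.074]
 [ 0.006 -1.    -0.01 ]]
pan 7424 [142.22036638 181.7502694 ] ((0.5112252235412598, 0.000905082852113992), 0.04533051699399948) [ 0.46628842 -0.04419728  0.08650623] [0.55582584 0.04598006 0.09160233] 0.08921335535770031
weight? 3985 [0.53202938 0.11241478 0.22812701] [-0.00304765 -0.00113636  0.03489715]
```

View pics/wrist5.png

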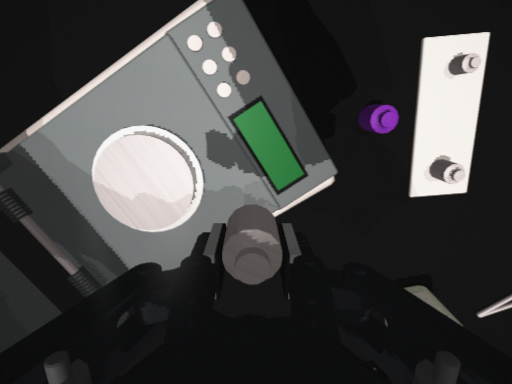

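The pan centre is at pixel (145,180), world (0.511, 0.001), with a 45 mm radius that matches the spec. The 200 g weight is held upright at (250,245).

```bash
python3 -m handwheel '{"linear":[[-0.6,0,0],[-1.3,0,0],[-2.2,0,0],[-2.9,0.3,0],[-3.24,0.8,0],[-3.24,1.4,0],[-3.24,2,0],[-3.24,2.4,0],[-3.24,2.48,0],[-3.24,2.48,0]],"yaw":[0,0,0,0,0,0,0,0,0,0],"grip":[20,20,20,20,20,20,20,20,20,20]}' 25; python3 - <<'E'
from h import *
p,M,s=st(); print(rel([.5142,.0019,.095]))
s=snapshot('wrist'); P=cloud(s)
m=(abs(P-p)[...,0]<.03)&(abs(P-p)[...,1]<.014)&(P[...,2]-p[2]>.029)&(P[...,2]<p[2]+.05); q=P[m];  print('knob',m.sum(), q.mean(0))
E
```

```text
time_s: 11.9
ee_pos: [0.5147, 0.0058, 0.1142]
eef_rot: [0.517, 0.487, -0.478, -0.517]
contact_force: [-0.0, -1.2, -2.3]
finger_gap: 0.0287
t 11.9 p [0.5147 0.0058 0.1142] gap 0.0287 F [-0.02 -1.24 -2.31]
[[ 0.069  0.01  -0.998]
 [ 0.998  0.008  0.069]
 [ 0.008 -1.    -0.009]]
[-0.13592935  0.64034691  0.01437792]
knob 1165 [0.5109499  0.00537896 0.14801713]
```

```bash
python3 -m handwheel '{"linear":[[-0.14,0.1,0],[-0.14,0.25,0],[-0.14,0.35,0],[-0.14,0.42,0],[-0.14,0.48,0],[-0.14,0.52,0],[-0.14,0.56,0],[-0.14,0.6,0],[-0.14,0.62,0],[-0.14,0.62,0]],"yaw":[0,0,0,0,0,0,0,0,0,0],"grip":[20,20,20,20,20,20,20,20,20,20]}' 25; python3 - <<'E'
from h import *
p,M,s=st(); 
s=snapshot('wrist'); P=cloud(s)
m=(abs(P-p)[...,0]<.03)&(abs(P-p)[...,1]<.014)&(P[...,2]-p[2]>.029)&(P[...,2]<p[2]+.05); q=P[m];  print('knob',m.sum(), q.mean(0),q[:,2].max())
E
```

```text
time_s: 12.78
ee_pos: [0.5152, 0.0016, 0.0964]
eef_rot: [0.518, 0.487, -0.478, -0.516]
contact_force: [-0.7, -0.2, -0.3]
finger_gap: 0.0284
t 12.7833 p [0.5152 0.0016 0.0964] gap 0.0284 F [-0.74 -0.19 -0.32]
[[ 0.069  0.011 -0.998]
 [ 0.998  0.008  0.069]
 [ 0.008 -1.    -0.011]]
knob 1164 [0.5114233  0.00115057 0.130187  ] 0.13415607997144563
```

The pan now carries the weight: the load on the wrist fell from 2.3 to 0.3 N. I'll release and rise.

```bash
python3 -m handwheel '{"linear":[[0,0,0],[0,0,0],[0,0,0],[0,0,0],[0,0,0],[0,-0.2,0],[0,-0.7,0],[0,-1.5,0],[0,-2.5,0],[0,-3.2,0]],"yaw":[0,0,0,0,0,0,0,0,0,0],"grip":[31,34,38,45,45,45,45,45,45,45]}' 20; python3 - <<'E'
from h import *
p,M,s=st()
s=snapshot('wrist'); P=cloud(s); save(s,'wrist6')
m=(np.hypot(P[...,0]-.511,P[...,1]-.001)<.03)&(P[...,2]>.115)&(P[...,2]<.15); q=P[m]; print('weight',cv2.minEnclosingCircle(q[:,:2].astype(np.float32)),q[:,2].max()); t=q[q[:,2]>q[:,2].max()-.004]; print('knob',t.mean(0))
m=(np.hypot(P[...,0]-.511,P[...,1]-.001)<.043)&(P[...,2]>.078)&(P[...,2]<.095); print('pan z',np.median(P[m][:,2]))
E
```

```text
time_s: 13.67
ee_pos: [0.5144, 0.001, 0.1947]
eef_rot: [0.518, 0.488, -0.477, -0.516]
contact_force: [1.7, 0.8, 0.1]
finger_gap: 0.0452
t 13.6667 p [0.5144 0.001  0.1947] gap 0.0452 F [1.7  0.76 0.09]
[[ 0.069  0.013 -0.998]
 [ 0.998  0.008  0.069]
 [ 0.009 -1.    -0.012]]
weight ((0.5129627585411072, 0.0021657489705830812), 0.01507174875587225) 0.13222194145563018
knob [0.51257993 0.0022219  0.13000833]
pan z 0.08540710024216445
```

View pics/wrist6.png

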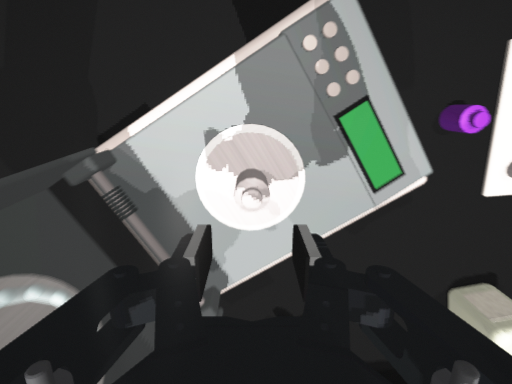

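The 200 g weight is upright on the pan at (252,195). It sits about 2 mm off centre, and the pan is sunk about 3.8 mm. Next I'll go up and over to the handle.

```bash
python3 -m handwheel '{"linear":[[0,-1,0],[0,-2.2,0],[0,-3.4,0],[0,-4.6,0],[0,-5.8,0],[0,-7,0],[0,-7.2,0],[-1,-7.2,0],[-2,-7.2,-0.8],[-3,-7.2,-1.6]],"yaw":[0,0,-1,-2,-3,-4,-5,-6,-6.4,-6.4],"grip":[45,45,45,45,45,45,45,45,45,45]}' 20; python3 - <<'E'
from h import *
p,M,s=st(); print(rel([.594,-.148,.405]),np.degrees(np.arctan2(M[1,0],M[0,0])))
E
```

```text
time_s: 14.55
ee_pos: [0.5536, -0.0945, 0.415]
eef_rot: [0.368, 0.612, -0.601, -0.358]
contact_force: [0.6, 0.2, -0.0]
finger_gap: 0.0449
t 14.55 p [ 0.5536 -0.0945  0.415 ] gap 0.0449 F [ 0.64  0.24 -0.04]
[[-0.473  0.02  -0.881]
 [ 0.881  0.007 -0.473]
 [-0.003 -1.    -0.021]]
[-2.20816096  0.34799468 -0.33556761] 118.23418691131104
```

```bash
python3 -m handwheel '{"linear":[[-0.6,0.3,-0.1],[-1.4,0.3,-0.3],[-2.2,0.3,-0.33],[-2.2,0.3,-0.33],[-2.2,0.3,-0.33],[-2.2,0.3,-0.33],[-2.2,0.3,-0.33],[-2.2,0.3,-0.33],[-2.2,0.3,-0.33],[-2.2,0.3,-0.33]],"yaw":[0,0,0,0,0,0,0,0,0,0],"grip":[45,45,45,45,45,45,45,45,45,45]}' 20; python3 - <<'E'
from h import *
p,M,s=st()
s=snapshot('wrist'); P=cloud(s); d=P-p; X=d@M[:,0]; Z=d@M[:,2]
b=(P[...,2]>.316)&(P[...,2]<.345)&(abs(X)<.03)&(abs(Z)<.09)
for z in np.arange(-.08,.08,.02):
    k=b&(abs(Z-z)<.005)
    if k.sum()>5: print(z.round(3),k.sum(),'x',X[k].min().round(4),X[k].max().round(4),'ztop',P[k][:,2].max().round(4))
E
```

```text
time_s: 15.38
ee_pos: [0.5935, -0.1473, 0.4067]
eef_rot: [0.367, 0.613, -0.601, -0.358]
contact_force: [0.2, 0.2, 0.5]
finger_gap: 0.0453
t 15.3833 p [ 0.5935 -0.1473  0.4067] gap 0.0453 F [0.2  0.25 0.47]
[[-0.474  0.02  -0.88 ]
 [ 0.881  0.007 -0.474]
 [-0.004 -1.    -0.021]]
-0.04 120 x -0.0063 0.0034 ztop 0.3345
-0.02 127 x -0.0061 0.0033 ztop 0.3342
0.0 138 x -0.006 0.0032 ztop 0.3342
0.02 145 x -0.0058 0.0031 ztop 0.3351
0.04 152 x -0.0056 0.0031 ztop 0.3344
0.06 175 x -0.0055 0.0047 ztop 0.334
```

```bash
python3 -m handwheel '{"linear":[[-0.05,0.8,0],[-0.05,1.6,0],[-0.05,2.4,0],[-0.05,2.9,0],[-0.05,3.1,0],[-0.05,3.1,0],[-0.05,3.1,0],[-0.05,3.1,0],[-0.05,3.1,0],[-0.05,3.1,0]],"yaw":[0,0,0,0,0,0,0,0,0,0],"grip":[45,45,45,45,45,25,0,0,0,0]}' 20; python3 - <<'E'
from h import *
p,M,s=st()
f=np.array([-.468,.884]); g=lambda a:(.24*np.cos(a)-.03*np.sin(a),.24*np.sin(a)+.03*np.cos(a))
for a in np.r_[1.7,np.arange(1.65,.7,-.05)]:
    dx=g(a)[0]-g(1.7)[0]; dz=g(a)[1]-g(1.7)[1]
    print(a.round(2),rel([*(p[:2]+dx*f),p[2]+dz]).round(2))
E
```

```text
time_s: 16.27
ee_pos: [0.597, -0.148, 0.3152]
eef_rot: [0.368, 0.613, -0.601, -0.357]
contact_force: [-0.2, -0.3, 3.3]
finger_gap: 0.0092
t 16.2667 p [ 0.597  -0.148   0.3152] gap 0.0092 F [-0.17 -0.29  3.28]
[[-0.474  0.023 -0.88 ]
 [ 0.881  0.007 -0.474]
 [-0.005 -1.    -0.023]]
1.7 [0. 0. 0.]
1.65 [ 0.39 -0.09 -0.  ]
1.6 [ 0.79 -0.17 -0.01]
1.55 [ 1.19 -0.22 -0.01]
1.5 [ 1.59 -0.25 -0.02]
1.45 [ 1.99 -0.27 -0.02]
1.4 [ 2.4  -0.26 -0.02]
1.35 [ 2.8  -0.23 -0.02]
1.3 [ 3.2  -0.19 -0.02]
1.25 [ 3.6  -0.12 -0.03]
1.2 [ 3.99 -0.03 -0.03]
1.15 [ 4.38  0.07 -0.03]
1.1 [ 4.76  0.2  -0.03]
1.05 [ 5.14  0.34 -0.02]
1.0 [ 5.51  0.51 -0.02]
0.95 [ 5.87  0.69 -0.02]
0.9 [ 6.22  0.89 -0.02]
0.85 [ 6.56  1.1  -0.02]
0.8 [ 6.89  1.34 -0.01]
0.75 [ 7.2   1.58 -0.01]
```

```bash
python3 -m handwheel '{"linear":[[0.2,-0.05,0],[0.6,-0.13,0],[1.0,-0.2,0],[1.59,-0.25,-0.02],[1.99,-0.27,-0.02],[2.4,-0.26,-0.02],[2.8,-0.23,-0.02],[3.2,-0.19,-0.02],[3.6,-0.12,-0.03],[3.6,-0.12,-0.03]],"yaw":[0,0,0,0,0,0,0,0,0,0],"grip":[0,0,0,0,0,0,0,0,0,0]}' 25; python3 - <<'E'
from h import *
p,M,s=st()
f=np.array([-.468,.884]); g=lambda a:(.24*np.cos(a)-.03*np.sin(a),.24*np.sin(a)+.03*np.cos(a)); p0=np.array([.597,-.148,.3152])
for a in np.arange(1.25,.7,-.05):
    dx=g(a)[0]-g(1.7)[0]; dz=g(a)[1]-g(1.7)[1]
    print(a.round(2),rel([*(p0[:2]+dx*f),p0[2]+dz]).round(2))
E
```

```text
time_s: 17.1
ee_pos: [0.5444, -0.0489, 0.3179]
eef_rot: [0.366, 0.614, -0.602, -0.357]
contact_force: [-2.2, -0.4, 6.6]
finger_gap: 0.0087
t 17.1 p [ 0.5444 -0.0489  0.3179] gap 0.0087 F [-2.16 -0.41  6.57]
[[-0.477  0.02  -0.878]
 [ 0.879  0.008 -0.477]
 [-0.002 -1.    -0.021]]
1.25 [-0.14 -0.01 -0.  ]
1.2 [ 0.25  0.08 -0.01]
1.15 [ 0.64  0.18 -0.01]
1.1 [ 1.02  0.31 -0.01]
1.05 [ 1.4   0.46 -0.01]
1.0 [ 1.77  0.62 -0.01]
0.95 [ 2.13  0.8  -0.01]
0.9 [ 2.48  1.   -0.01]
0.85 [ 2.82  1.22 -0.01]
0.8 [ 3.14  1.45 -0.01]
0.75 [ 3.46  1.7  -0.01]
```

```bash
python3 -m handwheel '{"linear":[[0.25,0.08,0],[0.64,0.18,0],[1.02,0.31,0],[1.4,0.46,0],[1.77,0.62,0],[2.13,0.8,0],[2.48,1.0,0],[2.82,1.22,0],[3.14,1.45,0],[3.25,1.53,0]],"yaw":[0,0,0,0,0,0,0,0,0,0],"grip":[0,0,0,0,0,0,0,0,0,0]}' 25; python3 - <<'E'
from h import *
p,M,s=st()
h=np.array([.4532,.1175])-.24*M[:2,0]
s=snapshot('side'); save(s,'side7'); print([(round(e['p'],2),w(s,e['position']).round(3)) for e in spot_point(s,'hood_handle')[:2]])
s=snapshot('scene'); print([(round(e['p'],2),w(s,e['position']).round(3)) for e in spot_point(s,'hood_handle')[:2]])
# bar ~16mm above tip
f=np.array([-.468,.884]); h=np.array([.4532,.1175])-.24*f
X=(p[:2]-h)@f; Z=p[2]+.0145-.095; print('angle est',np.arctan2(Z,X)-np.arctan2(.03,.24),'r',np.hypot(X,Z),np.hypot(.24,.03))
E
```

```text
time_s: 17.93
ee_pos: [0.4977, 0.0387, 0.2704]
eef_rot: [0.365, 0.614, -0.602, -0.357]
contact_force: [1.2, 1.0, -0.4]
finger_gap: 0.0087
t 17.9333 p [0.4977 0.0387 0.2704] gap 0.0087 F [ 1.22  1.   -0.41]
[[-0.479  0.018 -0.877]
 [ 0.878  0.01  -0.479]
 [-0.    -1.    -0.02 ]]
[(0.98, array([0.497, 0.038, 0.284]))]
[(0.72, array([0.493, 0.033, 0.284]))]
angle est 0.7791931064635834 r 0.2418061033277947 0.24186773244895649
```

View pics/side7.png

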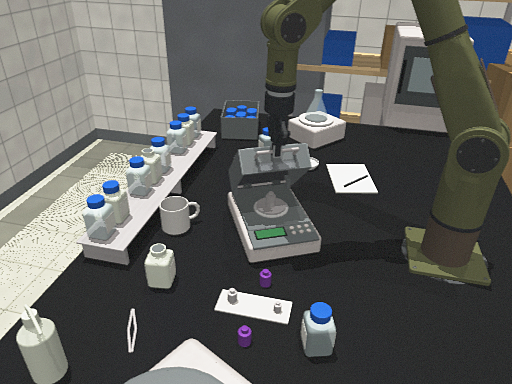

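The hood is held at about 0.78 rad, and the weight is upright on the pan at (271,207). The others haven't moved. I'll let it settle, check once more and hand in.

```bash
python3 -m handwheel '{"linear":[[0,0,0],[0,0,0],[0,0,0],[0,0,0],[0,0,0],[0,0,0],[0,0,0],[0,0,0],[0,0,0],[0,0,0]],"yaw":[0,0,0,0,0,0,0,0,0,0],"grip":[0,0,0,0,0,0,0,0,0,0]}' 25; python3 - <<'E'
from h import *
p,M,s=st(); print('jv',np.abs(s['joint_vel']).max())
f=np.array([-.468,.884]); h=np.array([.4532,.1175])-.24*f
X=(p[:2]-h)@f; Z=p[2]+.0145-.095; a=np.arctan2(Z,X)-np.arctan2(.03,.24); print('angle est',a)
s=snapshot('side'); P=cloud(s); m=(np.hypot(P[...,0]-.512,P[...,1]-.001)<.022)&(P[...,2]>.095)&(P[...,2]<.145); q=P[m]; print(m.sum(),q.mean(0),q[:,2].max())
if .66<a<.86 and m.sum()>30: workorder.sign_off(); print('signed off')
E
```

```text
time_s: 18.97
ee_pos: [0.4985, 0.0373, 0.2718]
eef_rot: [0.366, 0.614, -0.602, -0.357]
contact_force: [-0.5, 1.1, 0.1]
finger_gap: 0.0088
t 18.9667 p [0.4985 0.0373 0.2718] gap 0.0088 F [-0.47  1.1   0.09]
[[-0.477  0.019 -0.879]
 [ 0.879  0.009 -0.477]
 [-0.001 -1.    -0.021]]
jv 0.0010808034541141577
angle est 0.7879099668230758
118 [0.51127106 0.0098421  0.11396837] 0.1317235718065205
the job is handed in; nothing more can be done
signed off
```

I did the job in the order set and handed it in at about 19 s. I opened the hood by its handle to its stop, let it go, and set the 200 g weight on the pan. Then I drew the hood back down, and the gripper is still holding the handle.

- **Hood:** the angle worked out from the gripper's position was about 0.79 rad, inside the 0.62–0.89 band. The arm was still, with joint speeds around 0.001 rad/s. The fingers were closed on the handle bar at 8.8 mm.
- **Weight:** after release it stood upright about 2 mm off the pan centre, with the pan about 3.8 mm down. In the last side view its top was still at the same height, 0.132 m.
- **Bystanders:** in the last picture I viewed, just before the final hold, the other weights, the bottles and the mug showed no movement. I checked this only by eye.
- **Disagreement:** the last side view put the middle of the weight's visible surface about 9 mm toward the camera from the pan centre. That camera sees only the near half of the weight, so I took this as viewing bias and relied on the overhead measurement.

No check failed, and the hand-in gave no verdict.

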